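Dispense three sample cassettes into the carrying case and shut it

ROBOT

A 6-joint arm with a two-finger parallel gripper is mounted at the origin on a cart in front of the work surface, level with it; the furniture and walls round the work are solid. World frame = base frame: x ahead of the robot, y to its left, z up, the work surface at z = 0. Lengths are in mm, angles in rad, forces in N, time in s.
With the tool pointing down it reaches from about 250 to 800 mm from the base axis. Payload 8.5 kg.
Tool frame: the origin (TCP) lies on the centre line of the jaws, within the pads' length; the fingertips stand 17 mm ahead of it and the grasp point (between the pads) lies 2 mm behind it; z points along the fingers, y is the line along which they close (so a half turn about z gives the same grasp; the last joint's range is limited). The gripper opens to 85 mm and grips with 20 to 120 N. Pads are 22 mm wide; open, the fingers measure 114 mm over their backs; the gripper's body (76 mm by 85 mm) begins 54 mm behind the grasp point. The pads swing forward as they close: fully open they stand 13 mm farther back than shut.
Start: joints at [1.267, 0.238, -0.013, 1.319, 0, 1.571], TCP at [157.038, 500.916, 220.176] pointing down, gripper open.
Joint ranges: [-2.66, 2.66], [-1.03, 1.9], [-1.14, 1.46], [-1.82, 2.27], [-1.45, 1.34], [-3.14, 3.14]. Speed limits (rad/s): [2.22, 2.22, 2.79, 3.14, 3.14, 3.14].

INTERFACE

Orientations are given as a unit quaternion [x, y, z, w].
In Python, from cell import bot gives the robot as it stands. Calls block until the motion is done:
- bot.move_ptp(position, orientation): joint-space move of the TCP to a pose.
- bot.move_straight(position, orientation=None, feed=150): straight line of the TCP; orientation=None keeps the orientation; feed is the mean speed in mm/s.
- bot.set_joints(angles): joint-space move.
- bot.move_gripper(opening, grip_force=None): finger opening in mm; grip_force is the grip in N (None keeps the last); returns when the fingers have stopped.
- bot.hold(seconds).
- bot.ik(position, orientation): joint angles nearest the present ones, or None.
- bot.grab_frame(name): name is "side" or "top"; returns the picture (420x560x3 uint8, red, green, blue); there is no depth.
- bot.camera_model(name): a dict with "K" (3x3 intrinsics, pixels), "origin" and "attitude" of the camera in the world. Camera axes: x right, y down, z forward; pixel columns grow to the right and rows downward; lengths in mm; the calibration is good to about 2 mm. A picture is of the moment at which its call begins. camera_model takes no time and is no camera call.
A pose or a line that the arm cannot do raises bot.MotionError and nothing moves.
- bot.close_job(): hands the job in; it is judged then, once.
Readings, each from a call of its own:
- bot.get_clock(): time.
- bot.get_joint_positions(): joint angles.
- bot.get_qd(): joint speeds.
- bot.get_tau(): joint torques, N m.
- bot.get_tcp_pos(): TCP position.
- bot.get_tcp_rot(): TCP orientation.
- bot.get_ft_force(): force on the tool from outside, world axes, zero at the start.
- bot.get_moment(): the same for the moment, N m.
- bot.get_width(): finger opening in mm.
- bot.get_grasp_force(): force on a finger pad.
Only numpy, scipy, OpenCV 4.12 (cv2) and the standard library are available. Lean on these libraries where they do the work, as an engineer would, in place of code of your own. Each camera call takes 0.05 s, during which the arm holds its last target. There are 200 camera calls.

TASK

Press the lever of the cassette dispenser fully down three times, letting it spring right back up each time, so that exactly three cassettes drop into the open case under its outlet. Then draw the case out from under the clear hood until it is clear of the dispenser, let go of it standing on the bench, and close its lid completely. Leave the other cassettes in the magazine and do not disturb the bottle, flask, tube and carton.

Things in the scene. Friction and masses are not known exactly. Their poses are not given: they have to be found in the camera images.
- dispenser: Fixed white and grey dispenser: aluminium deck 56 mm above the bench, open magazine of four corner angles (53 x 53 mm, top at 136 mm) with six white cassettes, clear hood, steel lever with black paddle. Foot x +-42, y -12 to +106 mm. Origin on the bench under the magazine's middle; +x away from the robot, -y to the outlet and case, +y to the paddle.
- lever (a joint): Sprung bell-crank lever, rad: 0 up at rest, grows as the paddle is pressed, stop at 0.62; returns by itself. Pivot along x at dispenser y +50, z 131 mm. Paddle force 2.5 N rising to 7 N. A stroke to the stop pushes the bottom cassette off the deck into the case (short of 0.58 it may not); the stack drops onto the deck when the lever is back up.
- lever_pad (a point): Middle of the top face of the lever's black paddle (40 mm along x, 36 along y, 11 thick). At rest 150 mm from the dispenser's origin along +y, 170 mm above the bench, the paddle rising outwards by 0.31 rad; fully pressed 65 mm lower and 4 mm farther out. Nothing but the lever's own arm stands within 70 mm.
- dispenser_outlet (a point): Where cassettes fall under the hood: dispenser y -45 mm, 56 mm high. The clear hood spans y -20 to -75, x +-33 mm, 54 to 85 mm high, over the case's +y half, so the case must be drawn out along -y. Two fork feet, 10 mm high, stand 4 mm beside the case (x +-36 mm, y -10 to -70 mm) and are fixed.
- case: Loose grey case, about 0.36 kg, open box 60 (x) by 100 (y) by 44 mm high, walls and floor 3 mm. Origin at the middle of its underside, z up; starts under the hood with its axes nearly along the dispenser's. A black upright grip sticks out of its -y end; the lid is hinged along its +x rim. Three cassettes lie 11 mm below the rim.
- case_grip (a point): Middle of the top of the case's black grip: an upright plate 12 mm thick (x), 45 mm long (y), from 14 to 58 mm above the bench, 74 mm from the case's origin along -y. Pinch it from above, fingers closing along the case's x; nothing stands beside it on either side.
- case_lid (a joint): The case's lid about the case's y, rad: 0 shut on the rim; starts open, leaning back, at 1.9 to 2.15; stop at 2.2. Stiff hinge: it stays where it is left (about 0.4 N at its edge moves it), so it must be pushed all the way over and down.
- case_hinge (a point): Middle of the lid's hinge axis: 32.5 mm from the case's origin along +x, 44.5 mm above its underside.
- lid_bar (a point): Middle of the black cross-bar on a short stem at the lid's free edge: a round bar 12 mm thick, 34 mm long along the case's y with flat ends, 80 mm from the hinge axis. The lid itself reaches 66 mm from the axis, 102 mm wide, 5.5 mm thick. Gripped lightly by its two ends (fingers closing along the case's y) the bar turns between the fingertips as the lid swings over.
- cassette_1: White closed plastic cassette 38 x 38 x 10 mm, 12 g, number 1 from the bottom of the stack in the magazine at the start; origin at the middle of its underside, which is then on the deck.
- cassette_2: White closed plastic cassette 38 x 38 x 10 mm, 12 g, number 2 from the bottom of the stack in the magazine at the start; origin at the middle of its underside.
- cassette_3: White closed plastic cassette 38 x 38 x 10 mm, 12 g, number 3 from the bottom of the stack in the magazine at the start; origin at the middle of its underside.
- cassette_4: White closed plastic cassette 38 x 38 x 10 mm, 12 g, number 4 from the bottom of the stack in the magazine at the start; origin at the middle of its underside.
- cassette_5: White closed plastic cassette 38 x 38 x 10 mm, 12 g, number 5 from the bottom of the stack in the magazine at the start; origin at the middle of its underside.
- cassette_6: White closed plastic cassette 38 x 38 x 10 mm, 12 g, number 6 from the bottom of the stack in the magazine at the start; origin at the middle of its underside.
- bottle: Bystander: small clear bottle with a red screw cap, 44 mm across, 80 mm high; origin at the middle of its underside.
- flask: Bystander: conical glass flask, 69 mm across, 101 mm high; origin at the middle of its underside.
- tube: Bystander: capped plastic tube lying on the bench, 116 mm long, 22 mm thick; origin under its middle, long axis y.
- carton: Bystander: small printed carton 51 x 101 x 35 mm; origin at the middle of its underside.

How it is judged (in metres and radians):
On the way, in this order (a step that is already met when the one before it is completed fails the run):
1. the first cassette has been pressed out into the case and the lever is back up (x of cassette_1 in the frame of case between -0.03 and 0.03 m and y of cassette_1 in the frame of case between -0.05 and 0.05 m and z of cassette_1 in the frame of case between -0.005 and 0.04 m and value of joint lever below 0.1 rad), for 0.03 s.
2. the second cassette has been pressed out into the case and the lever is back up (x of cassette_2 in the frame of case between -0.03 and 0.03 m and y of cassette_2 in the frame of case between -0.05 and 0.05 m and z of cassette_2 in the frame of case between -0.005 and 0.04 m and value of joint lever below 0.1 rad), for 0.03 s.
3. the third cassette has been pressed out into the case and the lever is back up (x of cassette_3 in the frame of case between -0.03 and 0.03 m and y of cassette_3 in the frame of case between -0.05 and 0.05 m and z of cassette_3 in the frame of case between -0.005 and 0.04 m and value of joint lever below 0.1 rad), for 0.03 s.
4. the case, still open, stands on the bench clear of the dispenser and has been let go (horizontal distance between case and dispenser_outlet above 0.08 m and value of joint case_lid above 0.5 rad and contact force between the fingers and case below 0.3 N and linear speed of case below 0.02 m/s and height (world z) of case below 0.008 m and angle between case's own z axis and vertical below 0.1 rad), for 0.2 s.
At the end, for the whole second after the job is handed in: Cassettes 1, 2 and 3 lie inside the case, cassettes 4, 5 and 6 are still in the magazine; the case stands upright (within 0.1 rad) and at rest on the bench with its middle more than 80 mm (horizontally) from the outlet point, its lid shut to within 0.06 rad; the lever is back up (under 0.08 rad) (x of cassette_1 in the frame of case between -0.03 and 0.03 m and y of cassette_1 in the frame of case between -0.05 and 0.05 m and z of cassette_1 in the frame of case between -0.005 and 0.04 m and x of cassette_2 in the frame of case between -0.03 and 0.03 m and y of cassette_2 in the frame of case between -0.05 and 0.05 m and z of cassette_2 in the frame of case between -0.005 and 0.04 m and x of cassette_3 in the frame of case between -0.03 and 0.03 m and y of cassette_3 in the frame of case between -0.05 and 0.05 m and z of cassette_3 in the frame of case between -0.005 and 0.04 m and y of each of cassette_4, cassette_5, cassette_6 in the frame of dispenser above -0.012 m and z of each of cassette_4, cassette_5, cassette_6 in the frame of dispenser above 0.05 m and horizontal distance between each of cassette_4, cassette_5, cassette_6 and dispenser below 0.015 m and horizontal distance between case and dispenser_outlet above 0.08 m and value of joint case_lid below 0.06 rad and value of joint lever below 0.08 rad and height (world z) of case below 0.008 m and angle between case's own z axis and vertical below 0.1 rad and linear speed of case below 0.01 m/s); the robot touches nothing.
It fails at once if a fourth cassette was pressed out (y of cassette_4 in the frame of dispenser below -0.03 m).
It fails at once if the case was tipped over (angle between case's own z axis and vertical above 0.5 rad).
It fails at once if a bystander was moved by more than 30 mm (distance of any of bottle, flask, tube, carton from where it was at the start of the episode above 0.03 m).
It also fails if it takes over 58 s, if anything falls off the work surface, if the arm or the gripper's body presses on something with over 40 N, if the wrist force passes 120 N, or if a joint passes its speed limit or range.

## Working session

There is one attempt and no reset: what is moved stays moved. The work goes in short steps, each a Python script; the robot and the scene stay as the last script left them, time stands still between calls to the robot, and variables do not carry over. Pictures are saved under pics/ and viewed, at most 10 in all, crops included, and the job is handed in when it is done.

```bash
mkdir -p pics; ls; python3 - <<'E'
from cell import bot
import cv2,numpy as np
np.set_printoptions(suppress=True,precision=4)
for n in ("side","top"):
    im=bot.grab_frame(n); cv2.imwrite(f"pics/{n}0.png",im[:,:,::-1]); print(n,bot.camera_model(n))
print(bot.get_tcp_rot(),bot.get_clock())
E
```

```text
pics
side {'K': array([[528.9425,   0.    , 278.5493],
       [  0.    , 528.9425, 194.0746],
       [  0.    ,   0.    ,   1.    ]]), 'origin': array([ 451.0284, 1189.2425,  709.8468]), 'attitude': array([-0.0235,  0.8454, -0.5331,  0.023 ])}
top {'K': array([[389.7714,   0.    , 282.7414],
       [  0.    , 389.7714, 207.0245],
       [  0.    ,   0.    ,   1.    ]]), 'origin': array([ 480.6409,    8.2916, 1289.83  ]), 'attitude': array([ 0.7133, -0.7005,  0.0134, -0.0177])}
[ 0.1513  0.9885 -0.0007 -0.0001] 0.1
```

View pics/side0.png

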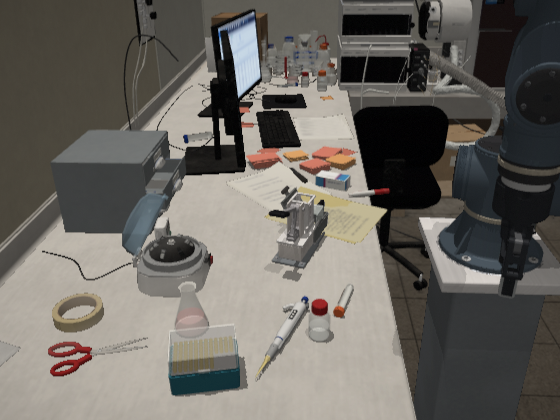

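View pics/top0.png

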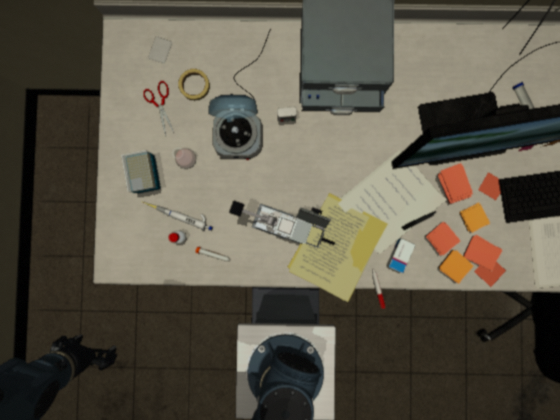

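The top view (up is +x, left is +y) shows the black paddle at about (237,208), the magazine at about (285,225), the lid or bar near (315,212) and the grip near (328,240). I'll zoom in on both views.

```bash
python3 - <<'E'
import cv2,numpy as np
t=cv2.imread("pics/top0.png");s=cv2.imread("pics/side0.png")
a=cv2.resize(t[190:260,220:345],None,fx=6.2,fy=6.2,interpolation=cv2.INTER_CUBIC)
b=cv2.resize(s[175:275,255:345],None,fx=6,fy=6,interpolation=cv2.INTER_CUBIC)
cv2.imwrite("pics/tc.png",a);cv2.imwrite("pics/sc.png",b)
E
```

```text
(no output)
```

View pics/tc.png

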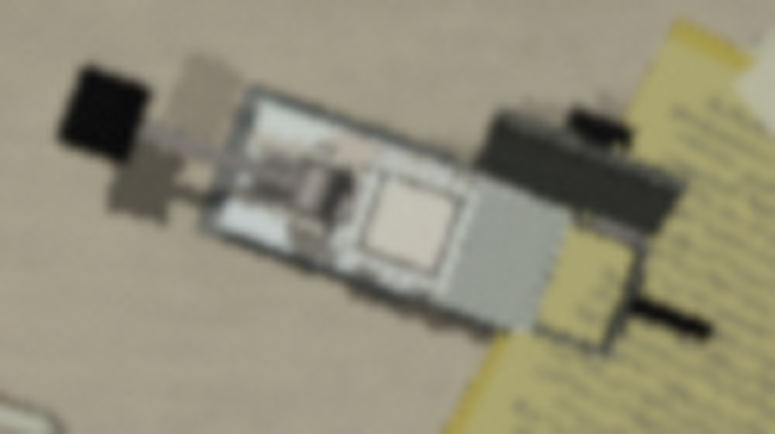

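View pics/sc.png

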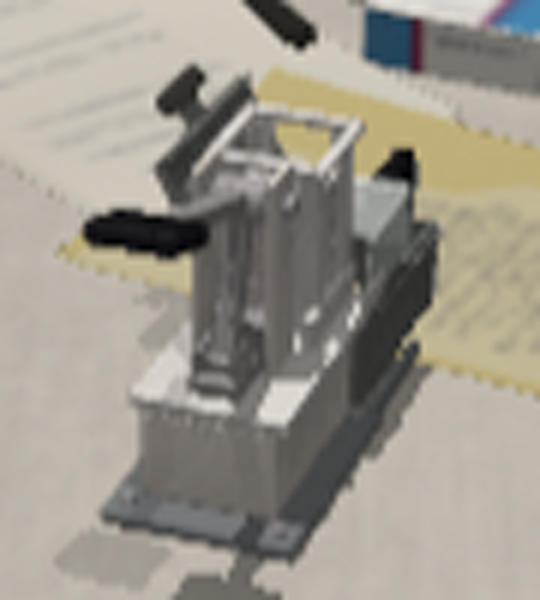

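The crops (top at 6.2x from (220,190), side at 6x from (255,175)) show these:
- **Top crop:** paddle (103,112), top cassette (412,222), grip from (640,305) to (710,328), and lid bar (600,127).
- **Side crop:** paddle (145,232), lid bar (180,92), and grip top (400,155).

Next I'll measure them with masks and rays.

```bash
cat > h.py <<'E'
import cv2,numpy as np
from scipy.spatial.transform import Rotation as R
from cell import bot
np.set_printoptions(suppress=True,precision=3)
def ray(n,p):
    m=bot.camera_model(n); d=R.from_quat(m["attitude"]).as_matrix()@np.linalg.inv(m["K"])@[p[0],p[1],1]
    return m["origin"],d/np.linalg.norm(d)
def onz(n,p,z):
    o,d=ray(n,p); return o+d*(z-o[2])/d[2]
def two(a,b):
    (o1,d1),(o2,d2)=ray("top",a),ray("side",b)
    s=np.linalg.lstsq(np.c_[d1,-d2],o2-o1,rcond=None)[0]
    p,q=o1+s[0]*d1,o2+s[1]*d2
    return (p+q)/2,np.linalg.norm(p-q)
def blobs(im,roi,thr,up=4,amin=4):
    x0,y0,x1,y1=roi
    c=cv2.resize(im[y0:y1,x0:x1].max(axis=2),None,fx=up,fy=up,interpolation=cv2.INTER_CUBIC)
    cs,_=cv2.findContours((c<thr).astype(np.uint8),cv2.RETR_EXTERNAL,cv2.CHAIN_APPROX_NONE)
    out=[]
    for k in cs:
        A=cv2.contourArea(k)/up**2
        if A<amin: continue
        conv=lambda q:(np.array(q,float)+.5)/up-.5+[x0,y0]
        out.append((A,conv(cv2.minAreaRect(k)[0]),conv(cv2.boxPoints(cv2.minAreaRect(k)))))
    return out
E
python3 - <<'E'
from h import *
t=cv2.imread("pics/top0.png");s=cv2.imread("pics/side0.png")
for n,im,rois in (("top",t,[(224,195,248,222),(319,233,340,248),(308,203,325,216)]),("side",s,[(266,205,292,220),(318,197,326,206),(278,183,291,196)])):
    for r in rois:
        for thr in (35,50):
            print(n,r,thr,[(round(a,1),c,b.tolist() if n=="top" and thr==50 else '') for a,c,b in blobs(im,r,thr)])
f=lambda u,v:((u+.5)/6.2-.5+220,(v+.5)/6.2-.5+190)
print("cass",onz("top",f(412,222),116))
print("magcorners136?",[onz("top",f(*p),116)[:2] for p in ((385,172),(462,202),(440,272),(363,245))])
print("case rim corners",[onz("top",f(*p),44)[:2] for p in ((645,238),(605,352))])
print("grip ends",[onz("top",f(*p),58)[:2] for p in ((635,304),(712,330))])
print("lid corners",[f(*p) for p in ((497,113),(685,183))])
E
```

```text
top (224, 195, 248, 222) 35 [(112.3, array([236.646, 208.124]), '')]
top (224, 195, 248, 222) 50 [(126.7, array([236.664, 208.173]), [[229.1614956855774, 212.0246353149414], [233.38777351379395, 200.4023723602295], [244.16697120666504, 204.32208061218262], [239.94069290161133, 215.94434356689453]])]
top (319, 233, 340, 248) 35 [(15.4, array([327.271, 240.695]), '')]
top (319, 233, 340, 248) 50 [(25.0, array([327.308, 240.712]), [[320.5103850364685, 239.65807723999023], [321.3550009727478, 237.26499938964844], [334.1049995422363, 241.76499938964844], [333.26038360595703, 244.15807723999023]])]
top (308, 203, 325, 216) 35 [(19.0, array([316.05 , 210.784]), '')]
top (308, 203, 325, 216) 50 [(8.6, array([310.75, 214.  ]), [[307.625, 212.625], [313.875, 212.625], [313.875, 215.375], [307.625, 215.375]]), (28.3, array([316.085, 211.036]), [[311.00473070144653, 211.70337867736816], [312.25878524780273, 207.62770318984985], [321.16554260253906, 210.36824417114258], [319.9114875793457, 214.44392013549805]])]
side (266, 205, 292, 220) 35 [(90.7, array([278.977, 213.547]), '')]
side (266, 205, 292, 220) 50 [(99.6, array([278.994, 213.562]), '')]
side (318, 197, 326, 206) 35 [(14.3, array([320.875, 202.25 ]), '')]
side (318, 197, 326, 206) 50 [(17.4, array([321.203, 201.972]), '')]
side (278, 183, 291, 196) 35 []
side (278, 183, 291, 196) 50 [(7.8, array([284.632, 190.971]), '')]
cass [477.075   4.925 116.   ]
magcorners136? [array([501.089,  18.467]), array([487.21 , -19.163]), array([453.117,  -9.075]), array([465.501,  28.489])]
case rim corners [array([ 470.815, -115.287]), array([411.987, -95.555])]
grip ends [array([ 437.345, -109.275]), array([ 424.895, -148.529])]
lid corners [(299.741935483871, 207.80645161290323), (330.06451612903226, 219.09677419354838)]
```

```bash
python3 - <<'E'
from h import *
print("pad2",*two((236.66,208.15),(278.98,213.55)))
P=onz("top",(236.66,208.15),167); C=np.array([477.1,4.9]); print("P",P)
d=P[:2]-C; print("dist pad-mag",np.linalg.norm(d),"ydir ang",np.degrees(np.arctan2(d[1],d[0])))
G=onz("top",(327.2,240.7),57); print("grip",G)
ge=[onz("top",p,58)[:2] for p in ((320.93,238.46),(333.68,242.96))]; e=ge[0]-ge[1]; print(ge,np.linalg.norm(e),"case y ang",np.degrees(np.arctan2(e[1],e[0])))
print("bar2",*two((316.07,210.9),(255+181/6,175+90/6)))
b=np.array([[313,209.5],[320.5,212.3]]); 
e=[onz("top",p,50) for p in ((229.16,212.02),(233.39,200.40))]
pe=[onz("top",p,167)[:2] for p in ((229.16,212.02),(233.39,200.40),(244.17,204.32),(239.94,215.94))];print("pad corners",pe)
E
```

```text
pad2 [524.501 148.729 164.185] 0.16650168863974918
P [524.308 148.373 167.   ]
dist pad-mag 151.0400924010748 ydir ang 71.78689253064753
grip [ 431.05 -125.84   57.  ]
[array([ 437.763, -105.9  ]), array([ 424.37, -146.21])] 42.476637223365074 case y ang 71.6209929598001
bar2 [523.022 -84.985 112.716] 1.2165313822195531
pad corners [array([512.751, 169.755]), array([546.532, 158.345]), array([535.757, 126.946]), array([502.01 , 138.388])]
```

Everything agrees with the given sizes: paddle to magazine is 151 mm against 150, paddle z checks out, and the grip is 42.5 mm against 45. Dispenser +y points at about 71.7° and the lid is at about 2.1 rad. Now the first press, stopping on force.

```bash
cat >> h.py <<'E'
A=np.radians(71.7); Y=np.array([np.cos(A),np.sin(A),0]); X=np.array([np.sin(A),-np.cos(A),0])
def down(psi): # tool pointing down, closing axis at heading psi
    h=(psi+np.pi/2)/2; return np.array([np.cos(h),np.sin(h),0,0])
PAD=np.array([524.3,148.4,0])
def tip(p,z): return np.array([p[0],p[1],z+17.])
E
python3 - <<'E'
from h import *
for k in (-1,0,1): 
    print(k,[bot.ik(p,down(A-np.pi/2+k*np.pi)) for p in (tip(PAD,200),tip(PAD,104),(431,-126,60))])
q=down(A-np.pi/2)
f0=bot.get_ft_force()
bot.move_gripper(0); print("width",bot.get_width(),bot.get_clock())
bot.move_ptp(tip(PAD+2*Y,190),q); print(bot.get_ft_force(),bot.get_clock())
b=bot.get_ft_force()[2]
bot.move_straight(tip(PAD+2*Y,150),feed=100); print("150",bot.get_ft_force()[2]-b)
bot.move_straight(tip(PAD+2*Y,114),feed=100)
z=114
while z>100:
    f=bot.get_ft_force()[2]-b; print(z,round(f,1))
    if f>12: break
    z-=1.5; bot.move_straight(tip(PAD+2*Y,z),feed=40)
im=bot.grab_frame("side")[150:300,230:360]
bot.hold(.1); print(bot.get_tcp_pos(),bot.get_ft_force())
bot.move_straight(tip(PAD+2*Y,185),feed=120); bot.hold(.3)
im2=bot.grab_frame("side")[150:300,230:360]; im3=bot.grab_frame("top")[190:265,220:350]
cv2.imwrite("pics/p1.png",np.vstack([cv2.resize(np.hstack([im,im2]),(780,450)),])[:,:,::-1])
cv2.imwrite("pics/p1t.png",cv2.resize(im3,None,fx=6,fy=6,interpolation=cv2.INTER_CUBIC)[:,:,::-1])
print(bot.get_clock())
E
```

```text
-1 [array([ 0.276,  0.273,  0.027,  1.324,  0.   , -0.976]), array([ 0.276,  0.323, -0.155,  1.092,  0.   , -0.976]), array([-0.284,  0.229, -0.471,  0.871,  0.   , -1.536])]
0 [array([0.276, 0.273, 0.027, 1.324, 0.   , 2.166]), array([ 0.276,  0.323, -0.155,  1.092,  0.   ,  2.166]), array([-0.284,  0.229, -0.471,  0.871,  0.   ,  1.606])]
1 [array([ 0.276,  0.273,  0.027,  1.324,  0.   , -0.976]), array([ 0.276,  0.323, -0.155,  1.092,  0.   , -0.976]), array([-0.284,  0.229, -0.471,  0.871,  0.   , -1.536])]
width -0.33453962117481956 0.8667
[0.093 0.072 0.845] 2.7083
150 -0.875611717458765
114 2.6
112.5 3.0
111.0 2.8
109.5 3.3
108.0 4.0
106.5 3.6
105.0 3.8
103.5 4.2
102.0 4.7
100.5 4.0
[524.956 150.284 116.085] [2.382 2.569 5.447]
7.6833
```

View pics/p1.png

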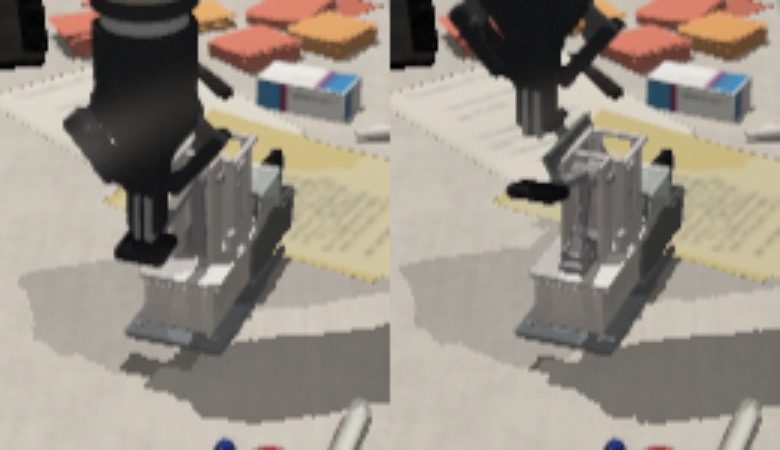

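The left half shows the paddle pressed at about (145,245), and the right half shows it back up at about (537,190). The force never showed the stop, so I'll check the case from the top.

View pics/p1t.png

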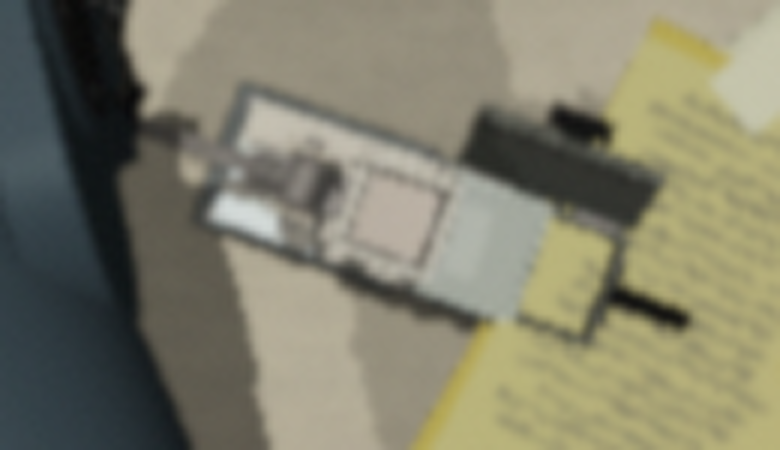

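A pale patch about 20 mm wide, at (475,240), now shows under the hood. It could be a half-ejected cassette or just shadow. I'll raise the arm away from it and compare with the first pictures.

```bash
python3 - <<'E'
from h import *
bot.move_ptp((300,400,260),down(A-np.pi/2))
t=bot.grab_frame("top");s=bot.grab_frame("side");cv2.imwrite("pics/t1.png",t[:,:,::-1]);cv2.imwrite("pics/s1.png",s[:,:,::-1])
t0=cv2.imread("pics/top0.png")[:,:,::-1];s0=cv2.imread("pics/side0.png")[:,:,::-1]
c=lambda im,r:cv2.resize(im[r[1]:r[3],r[0]:r[2]],(390,290),interpolation=cv2.INTER_CUBIC)
ra=(262,205,342,264);rb=(280,180,340,225)
o=np.vstack([np.hstack([c(t0,ra),c(t,ra)]),np.hstack([c(s0,rb),c(s,rb)])])
o=np.clip(o.astype(float)*1.3,0,255).astype(np.uint8)
cv2.imwrite("pics/cmp1.png",o[:,:,::-1]);print(bot.get_clock())
E
```

```text
9.0667
```

View pics/cmp1.png

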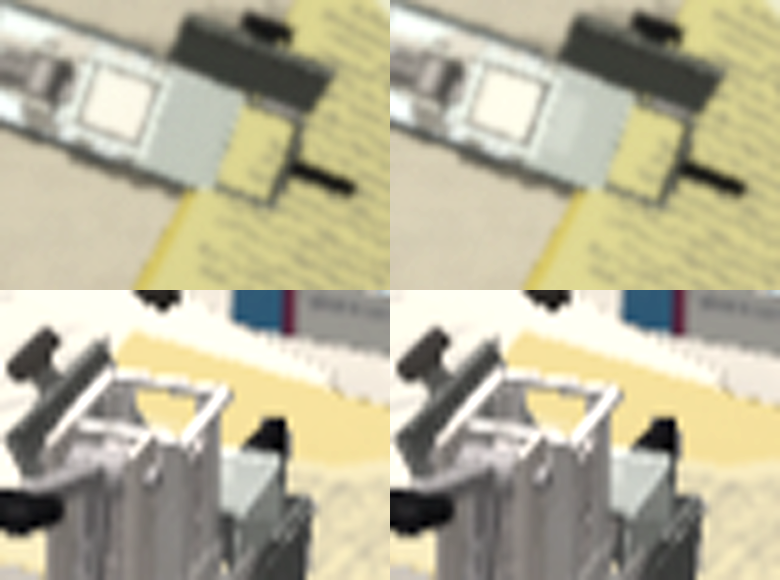

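```bash
python3 - <<'E'
from h import *
O=PAD-150*Y
def proj(n,p):
    m=bot.camera_model(n); v=R.from_quat(m["attitude"]).as_matrix().T@(np.array(p)-m["origin"]); w=m["K"]@v; return w[:2]/w[2]
W=lambda x,y,z:O+x*X+y*Y+[0,0,z]
for n,a,b in (("top","top0","t1"),("side","side0","s1")):
    d=np.abs(cv2.imread(f"pics/{a}.png").astype(int)-cv2.imread(f"pics/{b}.png")).max(axis=2)
    print(n,"half-out top face",[proj(n,W(x,y,66)).round(1) for x in(-19,19) for y in(-15,-53)]," in case",[proj(n,W(x,y,13)).round(1) for x in(-19,19) for y in(-20,-58)])
    print("magazine top cassette",[proj(n,W(x,y,116)).round(1) for x in(-19,19) for y in(-19,19)])
    r=(275,215,312,245) if n=="top" else (284,196,332,232)
    print(r); print("\n".join("".join(" .:oO#"[min(5,v//4)] for v in row) for row in d[r[1]:r[3],r[0]:r[2]]))
E
```

```text
top half-out top face [array([288.2, 232.6]), array([299.6, 236.6]), array([292.2, 221.2]), array([303.6, 225.2])]  in case [array([289.5, 232.8]), array([300.4, 236.6]), array([293.3, 221.8]), array([304.3, 225.6])]
magazine top cassette [array([289.6, 233.4]), array([277.6, 229.2]), array([293.7, 221.5]), array([281.8, 217.3])]
(275, 215, 312, 245)
.       .                            
 .   .     .    .                    
                 ..                  
     .. o:       ...                 
   . .. O:       ...               . 
  .  .. . .   .  ..       .          
   .   .      . .           ..       
  . .... .  .  .  :. ..      .       
    .:.       ..  o......            
  ..:.      .... :o  ::::..     .    
   .o:    .   .. Oo .:ooo::. .       
   .:.      .. . o. .:oooo:.       . 
  ....  ..   .. .: .:ooooo:.    .    
  .:.   .    .  :...ooOooo:.     . . 
  .:. .. .  ... o ..ooooOo.     .  . 
   ....  .. .. oo .:oooooo.          
       ....... O: .:ooOoo:.      .  .
      .....:o..o. :ooooo:.      .    
   .  .  ...o.:. ..ooooo:.    .      
        ......   .:ooooo.
[... 1533 characters left out ...]
                                              
                          :                     
 .           .           .:                     
              .          :   .O.                
             .            .  O#:                
                             O#.                
                             o#                 
                             .:                 
            ..                                  
            .#..         .                      
            :O           o                      
             ..          .                      
             .                                  
           ::.o.                                
           :..o.
```

The side difference at (313,217) sits at deck height (56–66 mm), so cassette 1 is half out (front at about y -50) and the stroke was short at about 0.45 rad. I'll press again in steps and watch this spot.

```bash
cat >> h.py <<'E'
s0=cv2.imread("pics/side0.png")[:,:,::-1].astype(int);t0=cv2.imread("pics/top0.png")[:,:,::-1].astype(int)
def sig(log=[]):
    s=bot.grab_frame("side").astype(int);t=bot.grab_frame("top").astype(int)
    ds=np.abs(s-s0).max(axis=2)[205:224,309:324]; dt=(t-t0).mean(axis=2)[226:234,294:308]
    return s,t,(ds>12).sum(),dt.mean(axis=0).round().astype(int)
def padz(s): # paddle lowest black pixel row at columns under the tip
    b=blobs(s.astype(np.uint8),(262,205,300,260),45); return [c.round(1).tolist() for a,c,_ in b if a>20]
E
python3 - <<'E'
from h import *
q=down(A-np.pi/2); P=PAD+2*Y
bot.move_ptp(tip(P,185),q); b=bot.get_ft_force()[2]; print(*sig()[2:])
z=130; bot.move_straight(tip(P,z),feed=120)
while 1:
    f=bot.get_ft_force()[2]-b; s,t,n,dt=sig(); print(z,round(f,1),n,dt)
    if z<=97: break
    z-=5.5; bot.move_straight(tip(P,z),feed=80)
cv2.imwrite("pics/s2.png",s.astype(np.uint8)[:,:,::-1]);cv2.imwrite("pics/t2.png",t.astype(np.uint8)[:,:,::-1])
c=cv2.resize(s.astype(np.uint8)[165:265,250:340],(540,600),interpolation=cv2.INTER_CUBIC);cv2.imwrite("pics/s2c.png",c[:,:,::-1])
print(bot.get_clock(), bot.get_width())
E
```

```text
19 [10 19 25 27 26 25 23 19 16 14 14 14 14 15]
130 2.9 25 [ 9 19 24 26 26 25 22 18 15 14 13 13 13 14]
124.5 4.2 30 [ 9 19 24 26 25 25 22 18 15 14 13 13 13 14]
119.0 3.8 36 [ 9 19 24 26 25 24 22 18 15 14 13 13 13 14]
113.5 4.7 43 [ 9 19 24 26 25 24 22 18 15 13 13 13 13 14]
108.0 5.5 52 [ 9 18 24 26 25 24 22 18 15 14 13 13 13 14]
102.5 7.1 61 [ 8 18 24 26 25 24 22 18 14 13 13 13 13 14]
97.0 6.6 69 [ 8 19 24 26 25 25 24 20 16 14 13 13 13 13]
13.2583 0.20146516322936606
```

View pics/s2c.png

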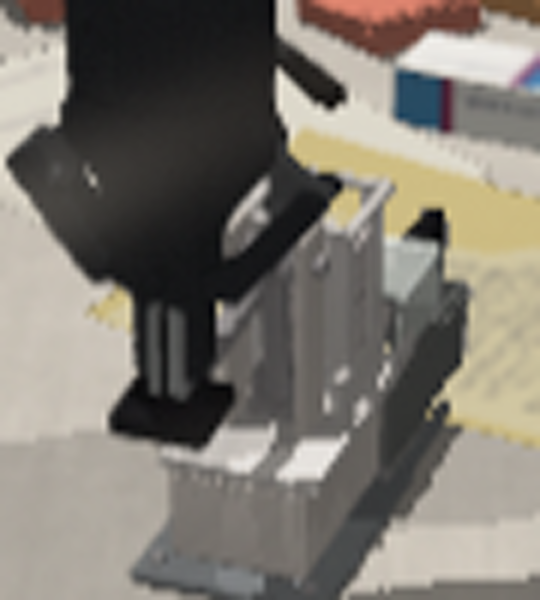

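The paddle is at about (170,410) and close to level, so the stroke isn't complete yet. Cassette 1 only starts moving below 99, which means the stack did not tilt. I'll keep going to the stop.

```bash
python3 - <<'E'
from h import *
P=PAD+2*Y; b=0.4
z=97
while z>70:
    z-=2; bot.move_straight(tip(P,z),feed=50); f=bot.get_ft_force()[2]-b
    s,t,n,dt=sig(); print(z,round(f,1),n,dt)
    if f>14: break
bot.hold(.1); print(bot.get_ft_force(),bot.get_tcp_pos())
bot.move_straight(tip(P,185),feed=120); bot.hold(.3); s,t,n,dt=sig(); print(n,dt,bot.get_clock())
cv2.imwrite("pics/s3.png",s.astype(np.uint8)[:,:,::-1]);cv2.imwrite("pics/t3.png",t.astype(np.uint8)[:,:,::-1])
E
```

```text
95 4.9 69 [ 8 18 24 25 25 25 24 22 17 14 13 13 13 13]
93 5.4 72 [ 8 19 23 26 25 25 25 24 20 16 13 13 13 14]
91 4.5 74 [ 8 18 24 26 25 25 25 25 21 17 14 13 13 13]
89 6.6 82 [ 8 18 23 25 25 25 25 25 23 19 15 13 13 13]
87 5.9 70 [ 2  9 14 18 19 20 21 22 21 21 21 19 17 15]
85 6.3 65 [ 3  9 12 13 14 17 20 23 25 25 24 24 23 23]
83 6.5 68 [ 3  9 12 13 14 17 20 24 25 24 24 24 23 22]
81 5.8 67 [ 2  9 12 14 14 17 20 24 24 25 24 23 23 22]
79 7.6 70 [ 2  9 12 14 14 16 20 23 24 24 24 24 23 22]
77 19.9 70 [ 2  9 12 13 14 17 20 23 25 24 24 24 22 22]
[-4.127 -3.545 20.467] [525.014 149.399  95.742]
22 [ 4 10 13 15 15 18 21 25 26 26 26 25 24 23] 18.3083
```

Cassette 1 fell at z=87 and the stop is at z≈77. Two more full strokes.

```bash
python3 - <<'E'
from h import *
P=PAD+2*Y
for k in (2,3):
    bot.move_straight(tip(P,84),feed=110)
    bot.move_straight(tip(P,77),feed=40); f=bot.get_ft_force()[2]
    bot.move_straight(tip(P,187),feed=130); bot.hold(.4)
    s,t,n,dt=sig(); print(k,round(f,1),n,dt,bot.get_clock())
    cv2.imwrite(f"pics/t{k+2}.png",t.astype(np.uint8)[:,:,::-1])
bot.move_gripper(85)
bot.move_ptp((431-20,-126-40,120),down(A-np.pi/2))
s,t,_,_=sig();cv2.imwrite("pics/s5.png",s.astype(np.uint8)[:,:,::-1]);cv2.imwrite("pics/t6.png",t.astype(np.uint8)[:,:,::-1])
c=lambda im,r:cv2.resize(im.astype(np.uint8)[r[1]:r[3],r[0]:r[2]],(390,290),interpolation=cv2.INTER_CUBIC)
ra=(262,205,342,264);rb=(265,180,345,240)
T=[cv2.imread(f"pics/t{k}.png")[:,:,::-1] for k in (3,4,5)]
cv2.imwrite("pics/cmp2.png",np.vstack([np.hstack([c(T[0],ra),c(T[1],ra)]),np.hstack([c(T[2],ra),c(s,rb)])])[:,:,::-1])
print(bot.get_clock())
E
```

```text
2 20.0 31 [ 8 17 22 23 23 23 23 24 24 25 25 25 24 24] 21.2
3 20.3 45 [ 9 17 21 24 23 24 24 23 23 22 23 22 22 22] 24.1083
26.3
```

View pics/cmp2.png

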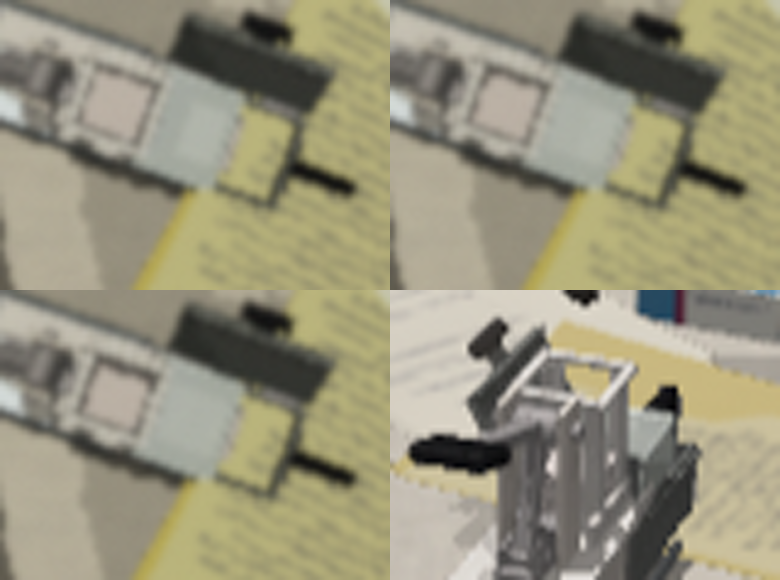

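The last frames show the magazine stack dropping with each stroke and the paddle back up at about (460,452). The case is still in place, with its grip at about (320,467) in the lower-left panel. Next is the grip: pinch it and slide the case out.

```bash
python3 - <<'E'
from h import *
q=down(A-np.pi/2); G=np.array([431.05,-125.84,0])-5*Y
bot.move_gripper(45,40)
bot.move_ptp(G+[0,0,100],q)
bot.move_straight(G+[0,0,31],feed=100); print(bot.get_ft_force())
bot.move_gripper(0,40); print("w",bot.get_width(),bot.get_grasp_force(),bot.get_ft_force())
bot.move_straight(G-60*Y+[0,0,31],feed=70); print("w",bot.get_width(),bot.get_ft_force(),bot.get_clock())
s,t,_,_=sig();cv2.imwrite("pics/s7.png",s.astype(np.uint8)[:,:,::-1]);cv2.imwrite("pics/t7.png",t.astype(np.uint8)[:,:,::-1])
E
```

```text
[-0.426 -0.345  0.272]
w 10.730178054429834 41.56602323055267 [-0.919 -0.771  6.451]
w 10.722589855512567 [0.947 3.39  7.21 ] 29.3167
```

The plate is held (width about 11 mm) and the case is sliding. I'll finish drawing it out, release, back off and measure where it ended up.

```bash
python3 - <<'E'
from h import *
G=np.array([431.05,-125.84,0])-5*Y
bot.move_straight(G-110*Y+[0,0,31],feed=80); print("w",bot.get_width())
bot.move_gripper(40); bot.hold(.1)
bot.move_straight(G-110*Y+[0,0,110],feed=160)
bot.move_ptp((330,60,260),down(A)); print(bot.get_clock())
s,t,_,_=sig()
for n,f in (("side",s),("top",t)): cv2.imwrite(f"pics/{n}8.png",f.astype(np.uint8)[:,:,::-1])
T,S=t.astype(np.uint8),s.astype(np.uint8)
c=lambda im,r:cv2.resize(im[r[1]:r[3],r[0]:r[2]],(390,400),interpolation=cv2.INTER_CUBIC)
cv2.imwrite("pics/c8.png",np.hstack([c(T,(290,205,368,285)),c(S,(270,160,348,240))])[:,:,::-1])
for r in ((340,255,368,285),(325,215,350,245)): 
    for a,k,b in blobs(T,r,50): print(r,round(a,1),k,b.round(1).tolist())
G2=onz("top",(0,0),0)
E
```

```text
w 10.694920648389832
32.6
(325, 215, 350, 245) 117.0 [340.787 228.262] [[330.1, 228.4], [332.3, 221.8], [351.4, 228.1], [349.2, 234.7]]
(325, 215, 350, 245) 10.2 [347.75  222.375] [[346.1, 220.1], [349.4, 220.1], [349.4, 224.6], [346.1, 224.6]]
```

View pics/c8.png

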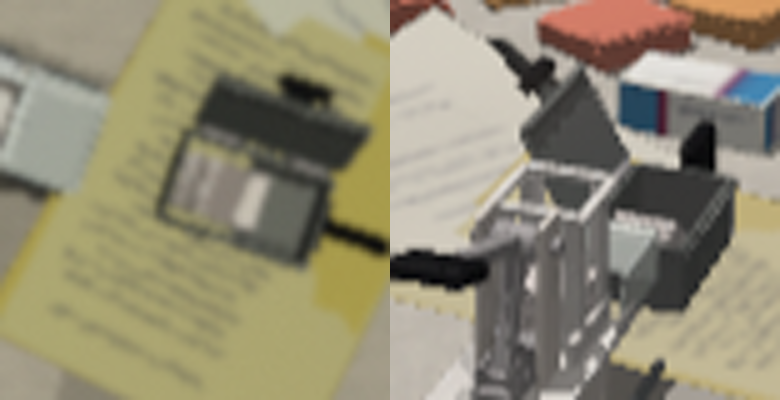

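The case stands clear with its rim at (185,130), (330,180), (305,265) and (160,215) in the left panel, and the cassettes lie inside below the rim. The lid bar is at (305,92) in the left panel and about (535,72) in the right.

```bash
python3 - <<'E'
from h import *
t=cv2.imread("pics/top8.png");s=cv2.imread("pics/side8.png")
f=lambda u,v:((u+.5)/5-.5+290,(v+.5)/5-.5+205)
c=[onz("top",f(*p),44)[:2] for p in ((187,130),(331,180),(305,265),(160,215))]
print("rim",c,"centre",np.mean(c,axis=0))
e=(c[0]-c[1])+(c[3]-c[2]); print("ang",np.degrees(np.arctan2(e[1],e[0])),[np.linalg.norm(c[i]-c[i-1]).round(1) for i in range(4)])
print("expected",np.array([431.05,-125.84])-36*Y[:2])
for thr in (40,50):
  for a,k,b in blobs(t,(343,216,360,226),thr): print("bar",thr,round(a,1),k,b.round(1).tolist())
  for a,k,b in blobs(t,(353,244,370,258),thr): print("grip",thr,round(a,1),k,b.round(1).tolist(),onz("top",k,58))
print("bar2",two(f(305,92),(299,174.4)))
C=np.array([431.05,-125.84,0])-36*Y; H=C+32.5*X+[0,0,44.5]
# ray meets the bar's swing plane (case y=0)
o,d=ray("top",f(305,92)); p=o+d*((C-o)@Y)/(d@Y); print("bar plane",p,(p-H)@X,p[2]-44.5)
for z in (100,105,110,115,120):
    p=onz("top",f(305,92),z); r=p-H; print(z,p,r@X,r@Y,np.hypot(r@X,r[2]))
E
```

```text
rim [array([ 462.63 , -126.194]), array([ 432.519, -218.241]), array([ 378.339, -202.269]), array([ 408.299, -109.731])] centre [ 420.447 -164.109]
ang 71.97325680024987 [np.float64(56.8), np.float64(96.8), np.float64(56.5), np.float64(97.3)]
expected [ 419.746 -160.019]
bar 40 19.8 [350.362 223.037] [[345.6, 223.2], [346.6, 220.1], [355.1, 222.9], [354.1, 226.0]]
grip 40 18.0 [360.38  251.861] [[353.9, 250.5], [354.7, 248.6], [366.8, 253.2], [366.1, 255.1]] [ 398.019 -230.429   58.   ]
bar 50 26.0 [350.285 223.217] [[345.1, 223.6], [346.6, 219.7], [355.4, 222.9], [354.0, 226.8]]
grip 50 23.9 [360.265 251.834] [[353.4, 250.5], [354.3, 248.3], [367.1, 253.1], [366.3, 255.3]] [ 398.098 -230.068   58.   ]
grip 50 4.2 [353.119 246.195] [[351.9, 248.7], [353.0, 243.4], [354.4, 243.7], [353.2, 249.0]] [ 415.35  -207.444   58.   ]
bar2 (array([ 488.827, -189.438,  113.291]), np.float64(2.077715622501868))
bar plane [ 487.535 -182.438  155.105] 38.899460199643066 110.60455450791028
100 [ 487.87 -191.7   100.  ] 42.12557748521832 -8.688673102066655 69.67649731769768
105 [ 487.839 -190.86   105.   ] 41.83285056687327 -7.900292433748289 73.55431589342905
110 [ 487.809 -190.02   110.   ] 41.54012364852826 -7.111911765429877 77.56179389838154
115 [ 487.778 -189.179  115.   ] 41.24739673018326 -6.3235310971114895 81.67984902665488
120 [ 487.748 -188.339  120.   ] 40.954669811838194 -5.535150428793095 85.89257813918901
```

The bar triangulates to about (488,-189,113), which is 79 mm from the hinge. The press heights suggest the closed tips don't reach 17 mm past the TCP. A quick touch on free bench will settle that before I push the lid.

```bash
python3 - <<'E'
from h import *
bot.move_gripper(0,40); bot.move_straight((330,60,24),feed=250); b=bot.get_ft_force()[2]
z=24
while z>-14:
    f=bot.get_ft_force()[2]-b; print(z,round(f,1))
    if abs(f)>3: break
    z-=2; bot.move_straight((330,60,z),feed=60)
bot.move_straight((330,60,40),feed=200); print(bot.get_clock())
E
```

```text
24 0.0
22 -0.3
20 0.1
18 -0.5
16 0.0
14 -0.3
12 -0.0
10 0.2
8 0.5
6 -0.0
4 0.5
2 1.1
0 0.2
-2 0.1
-4 1.0
-6 0.3
-8 0.3
-10 -0.4
-12 25.6
39.1667
```

The closed tips are actually 11 mm above the TCP. I'll push the lid over with the closed fingers: straight across behind the bar, then down along the lid's back in an arc.

```bash
python3 - <<'E'
from h import *
q=down(A); H=np.array([420.8,-162,0])+32.5*X-4*Y
T=lambda x,z: H+x*X+[0,0,44.5+z-11]   # finger centre x, tip height z, relative to the hinge
bot.move_straight((330,60,190),feed=350)
bot.move_ptp(T(76,115),q); b=bot.get_ft_force()
bot.move_straight(T(76,60),feed=150); print(bot.get_ft_force()-b)
bot.move_straight(T(15,60),feed=100); print(bot.get_ft_force()-b)
for d in range(75,-1,-15):
    a=np.radians(d); bot.move_straight(T(-58*np.cos(a)+4*np.sin(a)+11,58*np.sin(a)+4*np.cos(a)),feed=120)
    print(d,bot.get_ft_force()-b)
print(bot.get_clock())
z=4
while z>-3 and (bot.get_ft_force()-b)[2]<10:
    z-=1; bot.move_straight(T(-47,z),feed=40); print(z,bot.get_ft_force()-b)
bot.move_straight(T(-47,70),feed=200); print(bot.get_clock())
s,t,_,_=sig()
for n,f in (("side",s),("top",t)): cv2.imwrite(f"pics/{n}9.png",f.astype(np.uint8)[:,:,::-1])
E
```

```text
[ 0.14  -2.34   0.284]
[ 1.597 -0.535 -0.035]
75 [-0.306 -0.644 -0.018]
60 [0.84  0.356 0.462]
45 [ 0.683 -1.237  0.504]
30 [ 1.416 -0.576  0.644]
15 [ 0.221 -0.803  0.121]
0 [ 0.111 -0.597  0.459]
43.9
3 [-1.717 -0.801  7.073]
2 [-4.13   1.058 20.442]
44.8917
```

The lid met firm support at tip height 2–3 mm, with 20 N at the end. I'll move the arm clear and check by mask that the bar is where a shut lid puts it.

```bash
python3 - <<'E'
from h import *
bot.move_ptp((330,100,270),down(A)); print(bot.get_clock(),bot.get_ft_force())
s,t,_,_=sig(); T=t.astype(np.uint8)
H=np.array([420.8,-162,0])+32.5*X+[0,0,44.5]
def proj(n,p):
    m=bot.camera_model(n); v=R.from_quat(m["attitude"]).as_matrix().T@(np.array(p)-m["origin"]); w=m["K"]@v; return w[:2]/w[2]
for a in (0,.06,.15,.3,.5): print(a,[proj(n,H+80*(-np.cos(a)*X+np.array([0,0,np.sin(a)]))).round(1) for n in("top","side")])
for r in ((325,245,348,268),):
    for a,k,b in blobs(T,r,48): print("top",round(a,1),k.round(1),b.round(1).tolist())
for a,k,b in blobs(s.astype(np.uint8),(310,180,345,230),48): print("side",round(a,1),k.round(1),b.round(1).tolist())
for a,k,b in blobs(T,(353,240,372,260),48): print("grip",round(a,1),k.round(1),onz("top",k,58))
# lever / paddle and magazine versus the start
print("paddle",[(k.round(1)) for a,k,b in blobs(T,(224,195,248,222),50)],[(k.round(1)) for a,k,b in blobs(s.astype(np.uint8),(266,205,292,220),50)])
cv2.imwrite("pics/side10.png",s.astype(np.uint8)[:,:,::-1]);cv2.imwrite("pics/top10.png",T[:,:,::-1])
E
```

```text
46.2083 [-0.637  0.04  -0.004]
0 [array([333.2, 258.1]), array([339.2, 203.4])]
0.06 [array([333.4, 258.2]), array([339.2, 201.9])]
0.15 [array([333.8, 258.2]), array([339. , 199.5])]
0.3 [array([334.5, 257.7]), array([338.2, 195.6])]
0.5 [array([335.8, 256.2]), array([336.3, 190.5])]
top 13.3 [334.7 258.6] [[330.3, 258.3], [331.0, 256.2], [339.1, 258.9], [338.4, 261.0]]
side 76.9 [333.6 208.4] [[324.1, 217.2], [338.6, 196.3], [343.1, 199.5], [328.7, 220.4]]
side 37.3 [331.3 188.1] [[327.9, 192.0], [328.5, 183.8], [334.7, 184.3], [334.1, 192.4]]
grip 21.3 [360.7 252. ] [ 397.553 -231.331   58.   ]
paddle [array([236.7, 208.2])] [array([279. , 213.6])]
```

```bash
python3 - <<'E'
from h import *
s=cv2.imread("pics/side10.png")
for thr in (25,30,35,40):
    print(thr,[(round(a,1),k.round(1),b.round(1).tolist()) for a,k,b in blobs(s,(332,190,352,216),thr)])
print(s[192:212,330:350].max(axis=2))
print(s0[200,300])
E
```

```text
25 [(15.7, array([339.4, 202.1]), [[335.6, 204.0], [341.0, 198.1], [343.3, 200.2], [337.9, 206.1]]), (4.1, array([332.8, 190.8]), [[331.6, 189.6], [333.9, 189.6], [333.9, 191.9], [331.6, 191.9]])]
30 [(19.3, array([339.3, 202.1]), [[335.2, 204.1], [340.9, 198.0], [343.3, 200.2], [337.6, 206.3]]), (5.0, array([332.9, 190.9]), [[331.6, 189.6], [334.1, 189.6], [334.1, 192.1], [331.6, 192.1]])]
35 [(21.5, array([339.2, 202.3]), [[334.9, 204.1], [341.0, 198.0], [343.5, 200.5], [337.4, 206.6]]), (5.2, array([332.9, 190.9]), [[331.6, 189.6], [334.1, 189.6], [334.1, 192.1], [331.6, 192.1]])]
40 [(24.0, array([338.4, 202.8]), [[333.5, 205.7], [340.1, 197.4], [343.2, 199.9], [336.7, 208.1]]), (5.5, array([332.9, 190.9]), [[331.6, 189.6], [334.1, 189.6], [334.1, 192.1], [331.6, 192.1]])]
[[ 73  58  58  42  27 135 188 190 192 193 194 194 193 193 192 192 191 191
  191 191]
 [109  97  97  86  78 116 160 167 167 176 193 194 192 192 191 190 191 190
  177 196]
 [109 109 109 109 109 114 103 119 120 127 174 191 190 189 189 189 189 189
  155 172]
 [109 110 108 109 112 104 100 108 107  84 166 188 187 187
[... 702 characters left out ...]
 193]
 [109 109 101  57  53  46  26  14  13  13  36 186 191 190 191 190 190 190
  193 195]
 [109 108  74  48  44  45  39  19  14  38 134 189 191 191 192 191 191 192
  194 195]
 [110  90  53  46  46  45  47  36  79 136 191 194 193 193 192 193 192 193
  195 193]
 [ 99  54  46  45  46  46  49  48 153 191 194 194 194 194 194 194 194 194
  195 194]
 [ 68  46  45  45  46  46  48  48 184 189 192 193 194 194 194 194 194 194
  194 194]
 [ 47  46  45  45  46  47  49 121 174 182 186 190 193 194 194 194 194 194
  194 194]
 [ 44  45  45  45  46  49 121 172 173 177 178 183 190 193 193 194 194 195
  194 194]
 [ 44  45  45  46  46  48 178 179 178 172 171 177 187 188 186 190 192 194
  194 193]]
[110 108 105]
```

```bash
python3 - <<'E'
from h import *
print(two((334.7,258.6),(339.3,202.15)),two((334.2,258.4),(339.3,202.15)))
s=cv2.imread("pics/side10.png");g=[k for a,k,b in blobs(s,(325,181,338,194),48)];print(g)
E
```

```text
(array([ 374.833, -151.526,   46.306]), np.float64(0.8009230318699245)) (array([ 375.216, -149.828,   47.125]), np.float64(0.22576135372501227))
[array([331.319, 188.101])]
```

The shut bar reads z = 46 mm against 44.5 expected, about 0.02 rad. The firm stop sits at lid-top height, the lever is back at rest, and the arm touches nothing. Handing in.

```bash
python3 -c "
from cell import bot
print(bot.close_job(),bot.get_clock())"
```

```text
the job is handed in; nothing more can be done
the job is handed in; nothing more can be done
```

The job is handed in at about 47 s with no verdict returned: three cassettes went into the case (the first took a second press), the case is drawn clear with its lid measured shut to about 0.02 rad, the lever is up, and I never pressed a fourth or went near the bystanders.

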